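# Turn washed slide carriers and set them on the drying easel

### The arm

A 6-joint arm with a two-finger parallel gripper is mounted at the origin on a cart in front of the work surface, level with it; the furniture and walls round the work are solid. World frame = base frame: x ahead of the robot, y to its left, z up, the work surface at z = 0. Lengths are in m, angles in degrees, forces in N, time in s.
With the tool pointing down it reaches from about 0.3 to 0.75 m from the base axis. Payload 8.5 kg.
Tool frame: the origin (TCP) lies on the mounting face of the last link; the fingertips stand tip_extent ahead of it and the grasp point (between the pads) lies 155 mm ahead of it (tip_extent is the distance from the TCP to the fingertips, in m); z points along the fingers, y is the line along which they close (so a half turn about z gives the same grasp; the last joint's range is limited). The gripper opens to 85 mm and grips with 20 to 120 N. Pads are 22 mm wide; open, the fingers measure 114 mm over their backs; the gripper's body (76 mm by 85 mm) begins 54 mm behind the grasp point. The pads swing forward as they close: fully open they stand 13 mm farther back than shut.
Start: joints at [-87.049, 21.807, 74.336, -0, 83.858, -12.336], TCP at [0.145, -0.531, 0.405] pointing down, gripper open.
Joint ranges: [-178.18, 178.18], [-50.72, 133.34], [12.68, 142.11], [-81.47, 261.47], [9.98, 163.14], [-165.26, 165.26]. Speed limits (degrees/s): [136.94, 136.94, 180, 180, 180, 180].

### API

Orientations are given as a 3x3 rotation matrix whose columns are the frame's x, y, z axes.
In Python, from rig import observe, get_image, camera_params, close_job, tip_extent gives the robot as it stands.
- The arm moves only by the shell command python3 -m creep 'ROWS' [FORCE]. ROWS is JSON, a list of rows, each an object with "jaw": the gripper's target within -1 to 1 (shut at 1, half-way at 0, fully open at -1); "travel": the shift along the world's x, y, z in mm, a list of three; "roll": the turn about the world's z in rad. A call has 1 to 12 rows; each row is the pose to reach, as a shift and turn from the pose commanded when the call began; what a row does not reach only later rows make up. A row lasts 1/10 s, in which the tool goes at most 50 mm and 8.59 degrees, less where a joint would pass 70% of its speed; a pose out of reach is approached as far as the arm can. A call with a gripper value outside its range is refused whole. The fingers move at their own pace and stop on an object; FORCE is the grip in N (left out, the last holds). Time passes only in rows, so rows that repeat a pose let the fingers close. It gives the time, the measured TCP pose, the force, the opening and the grip force at its end, in the units of the state.
- observe(): the state, without advancing time (a new reading comes with each control period).
- get_image(name): name is "scene" or "top" or "wrist"; returns (picture, depth): 420x560x3 uint8, red, green, blue; 420x560 float32, m along the optical axis (not along the pixel's ray), 0 where there is no reading.
- camera_params(name): a dict with "mtx" (3x3 intrinsics, pixels), "extrinsics" (4x4, takes a point from camera to world coordinates). Camera axes: x right, y down, z forward; pixel columns grow to the right and rows downward; lengths in m; the calibration is good to about 2 mm. A picture is of the moment at which its call begins: read the wrist's pose just before it. camera_params takes no time and is no camera call; for the wrist camera it gives the pose at the moment of the call.
- close_job(): hands the job in; it is judged then, once.
The state is a dict: "time_s": time; "q": joint angles; "qvel": joint speeds; "joint_efforts": joint torques, N m; "position": TCP position; "tool_rot": TCP orientation; "ft_force": force on the tool from outside, world axes, zero at the start; "wrist_torque": the same for the moment, N m; "grip_width": finger opening in m; "gripper_force": force on a finger pad.
Only numpy, scipy, OpenCV 4.12 (cv2) and the standard library are available. Lean on these libraries where they do the work, as an engineer would, in place of code of your own. Each camera call takes 0.05 s, during which the arm holds its last target. There are 200 camera calls.

### The job

The washed slide carriers are lying face down on the rubber mat. Take the lifter from the white tray and turn every carrier over with it so that its grip bar is on top (do not touch a carrier with the fingers while it is still face down), then set them all side by side on the sloping drying easel, face up, flat on the board and resting against the ledge. Leave the lifter standing flat on its blade in the white tray, and do not disturb the brown bottle and the tape roll behind the mat.

Things in the scene. Friction and masses are not known exactly. Their poses are not given: they have to be found in the camera images.
- carrier_a: Slide carrier (may be absent), bare aluminium, 120 g: a 4 mm plate 84 (x) by 80 mm (y); its face has a rail 6 wide, 16 high along each edge y = +-40 mm, and in the middle a grip bar 40 (x) by 10 (y) by 16 mm high. Origin: centre of the plane of the rail tops; z points to the plain back (plate at z = 16 to 20 mm). Face down: z up, origin on the mat. Face up: z down, origin 20 mm up.
- carrier_b: Slide carrier like a (may be absent). Face down, both ends x = +-42 mm are open: a blade fits under the plate, 16 mm up, between the rails (68 mm apart), up to the bar's end 22 mm in. Lifted at one end it pivots on the other; upright it still stands and must be pushed about 15 degrees past that to fall over.
- carrier_c: Slide carrier like a and b (may be absent). Face up, its bar can be pinched from above across its 10 mm (y); 29 mm are free between bar and each rail.
- lifter: Lifter, 220 g: 3 mm steel blade with a black upright grip; starts standing on its blade in the tray. Origin on the blade's underside below the grip; x along the blade to its tip, z up the grip. Blade: heel 70 mm wide from x = -25 to 25, tongue 44 mm wide from there to the tip at x = 85 mm. Grip 26 (x) by 14 mm (y), up to z = 95 mm: pinch it from above across y.
- tool_tray: White enamelled tray, fixed, 138 x 302 x 58 mm high; origin at the centre of its underside, y along its length; flat floor inside 106 mm (x) x 270 mm (y), floor surface at z = 3 mm, z up.
- easel_board: Board of the drying easel, fixed, inclined 20 degrees. Origin on its upper surface at the foot of the ledge, mid-length, 15 mm above the worktop; x up the slope (board 0 to 114 mm), y along the ledge (-142 to 142 mm), z out of the board. The ledge (x = -6 to 0) stands 9 mm above the board. Three carriers fit side by side, rails up the slope; they do not slide by themselves.
- mat: Dark rubber drain mat, fixed, 330 mm (x) x 240 mm (y), 2 mm thick; origin at the centre of its underside on the worktop (z = 0).
- bottle_jug: Bystander: brown bottle behind the mat, 63 mm across, 159 mm high; origin at the centre of its foot.
- tape: Bystander: roll of tape lying flat, 78 mm across, 18 mm high; origin at the centre of its underside.
Not all that is in view belongs to the job. Of the things like the lifter, leave any that is turquoise; of the rest the larger one is meant.

How it is judged (in metres and radians):
On the way:
1. a carrier is turned up with the lifter: raised more than 35 degrees while the lifter touches it (((angle between carrier_a's own z axis and vertical above 0.6 rad and contact force between lifter and carrier_a above 0.02 N) or (angle between carrier_b's own z axis and vertical above 0.6 rad and contact force between lifter and carrier_b above 0.02 N) or (angle between carrier_c's own z axis and vertical above 0.6 rad and contact force between lifter and carrier_c above 0.02 N))).
At the end, for the whole second after the job is handed in: Every carrier lies face up and flat (within 7 degrees) on the board, its centre 34 to 49 mm up from the ledge (gap to it under 6 mm) and within 115 mm of the board's middle; the lifter stands flat on its blade on the tray's floor; all at rest and released (x of carrier_a in the frame of easel_board between 0.034 and 0.049 m and y of carrier_a in the frame of easel_board between -0.115 and 0.115 m and z of carrier_a in the frame of easel_board between 0.016 and 0.024 m and angle between each of carrier_a, carrier_b, carrier_c's own z axis and vertical above 2.2 rad and angle between the z axis of each of carrier_a, carrier_b, carrier_c and the z axis of easel_board, either way round below 0.12 rad and linear speed of each of carrier_a, carrier_b, carrier_c, lifter below 0.02 m/s and x of carrier_b in the frame of easel_board between 0.034 and 0.049 m and y of carrier_b in the frame of easel_board between -0.115 and 0.115 m and z of carrier_b in the frame of easel_board between 0.016 and 0.024 m and x of carrier_c in the frame of easel_board between 0.034 and 0.049 m and y of carrier_c in the frame of easel_board between -0.115 and 0.115 m and z of carrier_c in the frame of easel_board between 0.016 and 0.024 m and x of lifter in the frame of tool_tray between -0.055 and 0.055 m and y of lifter in the frame of tool_tray between -0.137 and 0.137 m and z of lifter in the frame of tool_tray below 0.012 m and angle between lifter's own z axis and vertical below 0.15 rad); the robot touches nothing.
It fails at once if a carrier is touched by the fingers while it is still face down ((angle between carrier_a's own z axis and vertical below 1 rad and contact force between the fingers and carrier_a above 1 N) or (angle between carrier_b's own z axis and vertical below 1 rad and contact force between the fingers and carrier_b above 1 N) or (angle between carrier_c's own z axis and vertical below 1 rad and contact force between the fingers and carrier_c above 1 N)).
It fails at once if the brown bottle or the tape roll is moved more than 30 mm or tipped (distance of any of bottle_jug, tape from where it was at the start of the episode above 0.03 m or angle between bottle_jug's own z axis and vertical above 0.5 rad).
Of carrier_a, carrier_b, carrier_c only 2 to 3 are there at a start; the rules pass over those that are not, and their reading is None.
At some moment in a run one of carrier_a, carrier_b, carrier_c may be knocked a few centimetres aside while the robot is not near it.
Once in a run the grip may slacken for a moment while it holds something.
It also fails if it takes over 210 s, if anything falls off the work surface, if the arm or the gripper's body presses on something with over 40 N, if the wrist force passes 120 N, or if a joint passes its speed limit or range.

## Working session

There is one attempt and no reset: what is moved stays moved. The work goes in short steps, Python scripts to look and compute and a shell command to move; the robot and the scene stay as the last step left them, time stands still between calls to the robot, and variables do not carry over. Pictures are saved under pics/ and viewed, at most 14 in all, crops included, and the job is handed in when it is done.

```bash
mkdir -p pics; ls; python3 - <<'E'
from rig import *
import cv2,numpy as np
print(tip_extent, observe())
for n in ("scene","top"):
    p,d=get_image(n); cv2.imwrite(f"pics/{n}0.png",p[:,:,::-1]); np.savez(f"{n}0.npz",p=p,d=d,**camera_params(n)); print(n,camera_params(n))
E
```

```text
pics
0.1734 {'time_s': 0.0, 'q': array([-8.70494002e+01,  2.18414669e+01,  7.43856849e+01,  9.27237159e-04,
        8.38582036e+01, -1.23350260e+01]), 'qvel': array([ 0.10058501,  0.06780572, -0.00412309,  0.023037  , -0.08922174,
        0.0382662 ]), 'joint_efforts': array([ 2.22814260e-04, -4.48465347e+01, -2.31277549e+01, -2.47488788e-04,
        4.75028952e-03, -3.56401449e-05]), 'position': array([ 0.14500074, -0.53049433,  0.40410164]), 'tool_rot': array([[ 9.64624058e-01,  2.63629330e-01, -6.06147403e-05],
       [ 2.63629126e-01, -9.64622967e-01,  1.48858572e-03],
       [ 3.33964487e-04, -1.45190541e-03, -9.99998890e-01]]), 'ft_force': array([-0.33674407, -0.75115756,  0.87876143]), 'wrist_torque': array([ 0.02553357,  0.05235472, -0.01774484]), 'gripper_force': 0.0, 'grip_width': 0.08522698056878336}
scene {'mtx': array([[442.83936169,   0.        , 282.27408787],
       [  0.        , 442.83936169, 210.82709238],
       [  0.        ,   0.        ,   1.        ]]), 'extrinsics': array([[-4.66511169e-01, -5.70148326e-01,  6.76238283e-01,
        -4.66312717e-01],
       [-8.84514741e-01,  3.01573139e-01, -3.55931617e-01,
         3.74637717e-01],
       [-1.00148588e-03, -7.64188804e-01, -6.44991836e-01,
         1.06292577e+00],
       [ 0.00000000e+00,  0.00000000e+00,  0.00000000e+00,
         1.00000000e+00]])}
top {'mtx': array([[409.43972951,   0.        , 273.60412804],
       [  0.        , 409.43972951, 213.35926265],
       [  0.        ,   0.        ,   1.        ]]), 'extrinsics': array([[-2.01613744e-03, -9.85764255e-01,  1.68121289e-01,
         4.02218049e-01],
       [-9.99985873e-01,  1.16054410e-03, -5.18724356e-03,
        -1.98118798e-01],
       [ 4.91828712e-03, -1.68129372e-01, -9.85752669e-01,
         1.30314545e+00],
       [ 0.00000000e+00,  0.00000000e+00,  0.00000000e+00,
         1.00000000e+00]])}
```

View pics/top0.png

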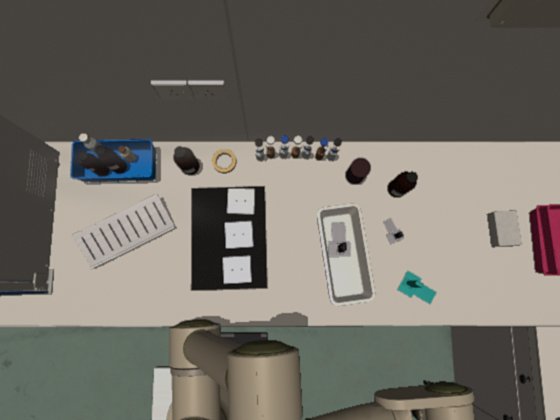

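View pics/scene0.png

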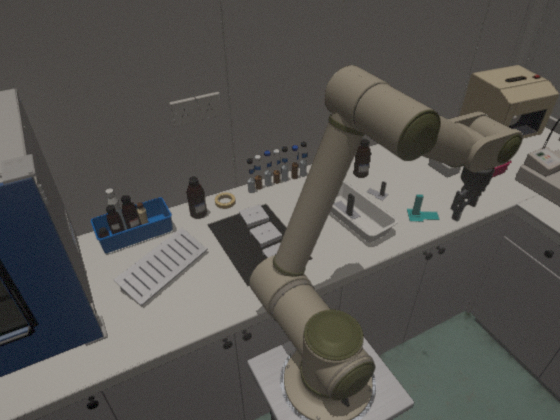

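The top view shows three carriers in a column at (241,201), (239,235) and (237,270) on the black mat. The easel is at (124,231), the tray at (345,254) with the big lifter at (341,243), tip up in the image. The small grey lifter and the turquoise one lie outside the tray. The bottle is at (187,160) and the tape at (223,160).

```bash
cat > h.py <<'E'
import numpy as np,cv2
def ray(c,uv,z):
    uv=np.atleast_2d(uv).astype(float); K=c['mtx'];T=c['extrinsics']
    d=np.c_[(uv[:,0]-K[0,2])/K[0,0],(uv[:,1]-K[1,2])/K[1,1],np.ones(len(uv))]@T[:3,:3].T
    o=T[:3,3]; return o+d*((z-o[2])/d[:,2])[:,None]
def cloud(c,d):
    v,u=np.mgrid[:d.shape[0],:d.shape[1]];K=c['mtx'];T=c['extrinsics']
    P=np.stack([(u-K[0,2])/K[0,0]*d,(v-K[1,2])/K[1,1]*d,d],-1)
    return P@T[:3,:3].T+T[:3,3]
def proj(c,P):
    T=np.linalg.inv(c['extrinsics']);q=np.atleast_2d(P)@T[:3,:3].T+T[:3,3];q=q@c['mtx'].T
    return q[:,:2]/q[:,2:]
def rect(P):
    r=cv2.minAreaRect((P[:,:2]*1000).astype(np.float32)); return np.round(r[0]),np.round(r[1]),round(r[2],1)
E
python3 - <<'E'
from h import *
c=np.load('top0.npz');p=c['p'];X=cloud(c,c['d'])
hsv=cv2.cvtColor(p,cv2.COLOR_RGB2HSV)
def big(m,n,z,k=1,roi=None):
    mm=np.zeros_like(m,np.uint8); x0,x1,y0,y1=roi; mm[y0:y1,x0:x1]=m[y0:y1,x0:x1]
    cs=sorted(cv2.findContours(mm,cv2.RETR_EXTERNAL,cv2.CHAIN_APPROX_NONE)[0],key=cv2.contourArea)[::-1][:k]
    for q in cs: print(n,rect(ray(c,q[:,0],z)),'depth z mean',[round(float(np.median(X[q[:,0,1],q[:,0,0],2])),3)], 'px',cv2.boundingRect(q))
V=hsv[...,2]
big((V<60),'mat',.002,1,(188,272,180,295))
big((V>140),'carr',.022,3,(194,266,187,289))
big((V>0)&(X[...,2]>.045),'tray',.058,1,(310,380,195,310))
big((V<80),'grip',.095,2,(325,362,215,285))
big((V<215)&(V>90),'lift',.006,3,(328,362,215,265))
m=(X[...,2]>.012); big(m,'easel',.04,1,(65,185,190,272))
# easel plane
for (u,v) in [(80,240),(90,262),(95,250),(100,235),(124,225),(124,240),(130,250),(150,205),(160,200),(165,222),(172,218),(170,210)]: print((u,v),np.round(X[v,u],3),p[v,u])
print('V tray',V[243,325:365],V[232,325:362])
e=cv2.resize(p[180:310,60:420],None,fx=2.2,fy=4.4)if 0 else cv2.resize(p[185:305,65:375],None,fx=2.58,fy=2.58,interpolation=2)
cv2.imwrite('pics/crop.png',e[:,:,::-1])
E
```

```text
mat (array([548., -61.]), array([324., 233.]), 1.8) depth z mean [0.002] px (192, 187, 75, 103)
carr (array([445., -89.]), array([79., 83.]), 3.1) depth z mean [0.022] px (223, 256, 28, 27)
carr (array([554., -94.]), array([79., 83.]), 4.0) depth z mean [0.022] px (225, 222, 28, 26)
carr (array([661., -98.]), array([83., 78.]), 89.9) depth z mean [0.022] px (227, 189, 27, 25)
tray (array([ 491., -422.]), array([301., 138.]), 7.6) depth z mean [0.058] px (317, 204, 58, 102)
grip (array([ 507., -406.]), array([24., 30.]), 88.4) depth z mean [0.074] px (338, 242, 9, 11)
lift (array([ 540., -431.]), array([106., 159.]), 88.6) depth z mean [0.006] px (328, 215, 34, 50)
easel (array([563., 262.]), array([125., 292.]), 27.2) depth z mean [0.034] px (72, 194, 103, 75)
(80, 240) [0.534 0.389 0.048] [191 183 177]
(90, 262) [0.469 0.368 0.016] [173 167 161]
(95, 250) [0.505 0.351 0.026] [184 176 171]
(100, 235) [0.551 0.335 0.036] [186 178 173]
(124, 225) [0.582 0.261 0.038] [190 182 176]
(124, 240) [0.537 0.264 0.022] [182 174 169]
(130, 250) [ 0.507  0.251 -0.   ] [119 115 109]
(150, 205) [0.644 0.181 0.044] [189 181 176]
(160, 200) [0.66  0.151 0.043] [150 144 139]
(165, 222) [0.593 0.137 0.026] [127 122 119]
(172, 218) [0.609 0.122 0.002] [161 153 142]
(170, 210) [0.636 0.13  0.   ] [188 179 167]
V tray [101 144 184 168 148 144 145 145 145 145 141 125 118 115 104  79  63  43
  35  26  40  93 134 143 145 163 191 201 202 191 147 107 100 102 103 103
 102  97 122 184] [179 200 199 199 200 194 165 150 149 147 148 147 148 148 149 147 148 148
 146 148 162 192 200 199 198 198 200 194 155 111 102 102 103 105 103 100
 123]
```

View pics/crop.png

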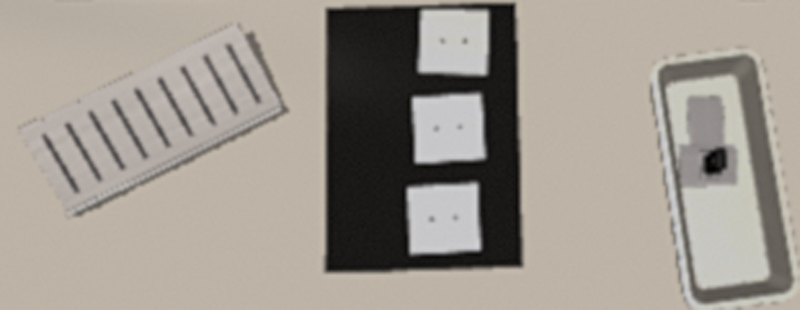

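The crop shows the easel ledge on the robot side (lower edge, crop (72,215) to (287,110)), with the slope rising away from it. Carrier x runs along world y. The lifter tip points to +x with a slight turn, and its grip is at crop (714,160).

```bash
python3 -m creep '[{"jaw":-1,"travel":[45,15,0],"roll":0},{"jaw":-1,"travel":[90,30,0],"roll":-0.1},{"jaw":-1,"travel":[135,45,0],"roll":-0.19},{"jaw":-1,"travel":[180,60,0],"roll":-0.19},{"jaw":-1,"travel":[225,77,0],"roll":-0.19},{"jaw":-1,"travel":[270,94,0],"roll":-0.19},{"jaw":-1,"travel":[315,110,0],"roll":-0.19},{"jaw":-1,"travel":[350,124,0],"roll":-0.19},{"jaw":-1,"travel":[350,124,0],"roll":-0.19},{"jaw":-1,"travel":[350,124,0],"roll":-0.19}]' 80; python3 - <<'E'
from rig import *
from h import *
c=camera_params("wrist");p,d=get_image("wrist");np.savez('w1.npz',p=p,d=d,**c);cv2.imwrite('pics/w1.png',p[:,:,::-1])
s=observe();print(s['position'],s['q'],c['extrinsics'])
X=cloud(c,d)
m=(X[...,2]>.085)&(X[...,2]<.11)&(p.max(2)<90)
q=X[m];print(len(q),rect(q),q[:,2].mean())
E
```

```text
time_s: 1.1
position: [0.4954, -0.4062, 0.404]
tool_rot: [[0.997, 0.078, -0.001], [0.078, -0.997, 0.001], [-0.001, -0.001, -1.0]]
ft_force: [-0.8, -0.3, 0.5]
grip_width: 0.0854
gripper_force: 0.0
[ 0.49465327 -0.40671086  0.4043162 ] [-4.99977278e+01  3.12015523e+01  5.84871359e+01 -1.85865804e-02
  9.03651130e+01  3.56060950e+01] [[ 7.87634152e-02 -9.54276278e-01 -2.88362811e-01  5.70305578e-01]
 [-9.96893068e-01 -7.51839526e-02 -2.34858308e-02 -4.00640954e-01]
 [ 7.31715332e-04  2.89316711e-01 -9.57233151e-01  3.74293012e-01]
 [ 0.00000000e+00  0.00000000e+00  0.00000000e+00  1.00000000e+00]]
845 (array([ 455., -520.]), array([261.,  25.]), 61.8) 0.0959388813210947
```

View pics/w1.png

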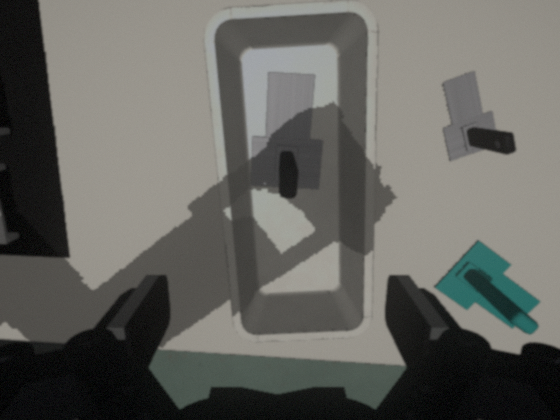

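The lifter's tongue tip edge is at (268,72)-(315,73), its heel back edge at (250,186)-(321,188), and the grip top near (288,190).

```bash
python3 - <<'E'
from h import *
c=np.load('w1.npz');X=cloud(c,c['d'])
P=ray(c,[(268,72),(315,73),(252,136),(322,137),(250,186),(321,188)],.006);print(np.round(P*1000))
t=(P[0]+P[1])/2;h=(P[4]+P[5])/2;v=t-h;print('yaw',np.degrees(np.arctan2(v[1],v[0])),'len',np.hypot(*v[:2]),'origin',h+v*25/110)
r=X[140:212,265:315];m=(r[...,2]>.09)&(r[...,2]<.105);print(rect(r[m]),m.sum())
g=c['p'][140:212,265:315].max(2)<60;print(rect(r[g&m]))
E
```

```text
[[ 595. -390.    6.]
 [ 597. -434.    6.]
 [ 535. -379.    6.]
 [ 539. -448.    6.]
 [ 484. -380.    6.]
 [ 488. -453.    6.]]
yaw 1.9767571812111695 len 0.1100680622598601 origin [ 0.51096157 -0.41535247  0.006     ]
(array([ 511., -414.]), array([26., 14.]), 1.3) 589
(array([ 511., -414.]), array([25., 14.]), 1.3)
```

```bash
python3 -m creep '[{"jaw":-1,"travel":[16,-8,0],"roll":-0.05},{"jaw":-1,"travel":[16,-8,-50],"roll":-0.05},{"jaw":-1,"travel":[16,-8,-100],"roll":-0.05},{"jaw":-1,"travel":[16,-8,-145],"roll":-0.05},{"jaw":-1,"travel":[16,-8,-177],"roll":-0.05},{"jaw":-1,"travel":[16,-8,-177],"roll":-0.05},{"jaw":1,"travel":[16,-8,-177],"roll":-0.05},{"jaw":1,"travel":[16,-8,-177],"roll":-0.05},{"jaw":1,"travel":[16,-8,-177],"roll":-0.05},{"jaw":1,"travel":[16,-8,-177],"roll":-0.05},{"jaw":1,"travel":[16,-8,-177],"roll":-0.05},{"jaw":1,"travel":[16,-8,-177],"roll":-0.05}]' 100; python3 -m creep '[{"jaw":1,"travel":[0,0,30],"roll":0},{"jaw":1,"travel":[0,0,70],"roll":0},{"jaw":1,"travel":[0,0,100],"roll":0},{"jaw":1,"travel":[0,0,100],"roll":0}]' 100
```

```text
time_s: 2.35
position: [0.5111, -0.4145, 0.2285]
tool_rot: [[1.0, 0.027, 0.001], [0.027, -1.0, -0.001], [0.001, 0.001, -1.0]]
ft_force: [-1.7, 0.6, 4.7]
grip_width: 0.0129
gripper_force: 97.3
time_s: 2.75
position: [0.5112, -0.4146, 0.3323]
tool_rot: [[1.0, 0.027, 0.005], [0.027, -1.0, -0.006], [0.005, 0.006, -1.0]]
ft_force: [0.5, -0.3, -2.0]
grip_width: 0.0126
gripper_force: 98.0
```

```bash
python3 -m creep '[{"jaw":1,"travel":[0,20,0],"roll":0.14},{"jaw":1,"travel":[-10,40,0],"roll":0.28},{"jaw":1,"travel":[-20,60,0],"roll":0.42},{"jaw":1,"travel":[-30,80,0],"roll":0.56},{"jaw":1,"travel":[-40,100,0],"roll":0.7},{"jaw":1,"travel":[-50,120,0],"roll":0.84},{"jaw":1,"travel":[-59,140,0],"roll":0.98},{"jaw":1,"travel":[-59,160,0],"roll":1.12},{"jaw":1,"travel":[-59,175,0],"roll":1.26},{"jaw":1,"travel":[-59,183,0],"roll":1.4},{"jaw":1,"travel":[-59,183,0],"roll":1.52},{"jaw":1,"travel":[-59,183,0],"roll":1.59}]' 100; python3 -m creep '[{"jaw":1,"travel":[0,0,-30],"roll":0},{"jaw":1,"travel":[0,0,-60],"roll":0},{"jaw":1,"travel":[0,0,-60],"roll":0}]'; python3 - <<'E'
from rig import *
from h import *
c=camera_params("wrist");s=observe();p,d=get_image("wrist");np.savez('w2.npz',p=p,d=d,**c);cv2.imwrite('pics/w2.png',p[:,:,::-1])
print(s['position'],s['q'])
X=cloud(c,d);m=((X[...,2]>.015)&(X[...,2]<.03)&(p.min(2)>90)).astype(np.uint8)
for q in cv2.findContours(m,cv2.RETR_EXTERNAL,cv2.CHAIN_APPROX_NONE)[0]:
    if cv2.contourArea(q)>1500: print(rect(ray(c,q[:,0],.022)),cv2.boundingRect(q))
E
```

```text
time_s: 3.95
position: [0.4518, -0.231, 0.3266]
tool_rot: [[-0.051, 0.999, -0.002], [0.999, 0.051, 0.001], [0.001, -0.002, -1.0]]
ft_force: [-0.3, 0.0, -2.5]
grip_width: 0.0129
gripper_force: 97.9
time_s: 4.25
position: [0.4512, -0.2309, 0.264]
tool_rot: [[-0.046, 0.999, -0.007], [0.999, 0.046, 0.006], [0.006, -0.007, -1.0]]
ft_force: [-0.1, 0.0, -1.3]
grip_width: 0.0128
gripper_force: 97.7
[ 0.45117277 -0.23085461  0.26396217] [-4.05030204e+01  2.64858918e+01  9.30998178e+01 -3.08360434e-03
  6.09228644e+01 -4.31362216e+01]
(array([ 556., -119.]), array([83., 36.]), 3.9) (405, 0, 155, 76)
(array([ 447., -120.]), array([80., 27.]), 2.6) (202, 0, 156, 57)
```

View pics/w2.png

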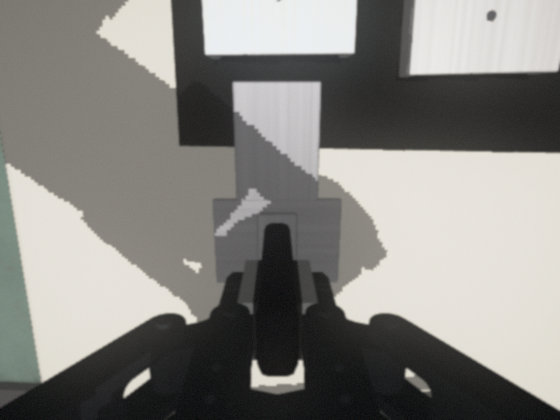

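The open end of carrier 1 faces the blade. The tongue's tip edge is at (233..321, 82) and the carrier's front edge at (204..356, 55), so the two are nearly centred.

```bash
python3 - <<'E'
from h import *
c=np.load('w2.npz');X=cloud(c,c['d'])
for uv in [(240,90),(315,90),(277,120),(277,190),(225,240),(330,240)]: print(np.round(X[uv[1],uv[0]]*1000,1))
print(np.round(ray(c,[(233,82),(321,82)],.042)*1000,1), np.round(ray(c,[(204,55),(356,53)],.022)*1000,1))
E
```

```text
[ 429.4 -152.7   43.8]
[ 466.4 -150.9   43.1]
[ 448.3 -166.1   44.1]
[ 450.  -202.5   42.7]
[ 422.5 -232.3   43.2]
[ 481.  -230.1   41.3]
[[ 425.7 -149.    42. ]
 [ 469.2 -147.    42. ]] [[ 407.6 -135.2   22. ]
 [ 488.7 -130.5   22. ]]
```

```bash
python3 -m creep '[{"jaw":1,"travel":[0,0,-17],"roll":0.01},{"jaw":1,"travel":[0,0,-33],"roll":0.01},{"jaw":1,"travel":[0,0,-33],"roll":0.01},{"jaw":1,"travel":[0,10,-33],"roll":0.01},{"jaw":1,"travel":[-1,20,-33],"roll":0.01},{"jaw":1,"travel":[-1,31,-33],"roll":0.01},{"jaw":1,"travel":[-1,31,-33],"roll":0.01},{"jaw":1,"travel":[-1,31,-33],"roll":0.01}]'; python3 - <<'E'
from rig import *
from h import *
c=camera_params("wrist");p,d=get_image("wrist");np.savez('w3.npz',p=p,d=d,**c)
cs,ds=get_image("scene");cv2.imwrite('pics/w3.png',np.hstack([p[:300,100:500],cs[150:450,180:480]])[:,:,::-1])
print(np.round(cloud(c,d)[[200,200,150],[240,330,280]]*1000,1))
E
```

```text
time_s: 5.1
position: [0.4511, -0.2001, 0.2351]
tool_rot: [[-0.057, 0.998, 0.001], [0.998, 0.057, -0.001], [-0.001, 0.001, -1.0]]
ft_force: [-0.7, -1.4, -2.0]
grip_width: 0.0129
gripper_force: 98.7Traceback (most recent call last):
  File "<stdin>", line 4, in <module>
    return _nx.concatenate(arrs, 1, dtype=dtype, casting=casting)
           ~~~~~~~~~~~~~~~^^^^^^^^^^^^^^^^^^^^^^^^^^^^^^^^^^^^^^^
ValueError: all the input array dimensions except for the concatenation axis must match exactly, but along dimension 0, the array at index 0 has size 300 and the array at index 1 has size 270
```

```bash
python3 -m creep '[{"jaw":1,"travel":[0,0,5],"roll":0},{"jaw":1,"travel":[0,3,13],"roll":0},{"jaw":1,"travel":[0,6,21],"roll":0},{"jaw":1,"travel":[-1,11,29],"roll":0},{"jaw":1,"travel":[-1,17,36],"roll":0},{"jaw":1,"travel":[-1,23,42],"roll":0},{"jaw":1,"travel":[-2,31,47],"roll":0},{"jaw":1,"travel":[-2,39,52],"roll":0},{"jaw":1,"travel":[-2,48,55],"roll":0},{"jaw":1,"travel":[-2,48,55],"roll":0}]'; python3 - <<'E'
from rig import *
from h import *
p,d=get_image("wrist")
cs,ds=get_image("scene");cv2.imwrite('pics/w3.png',np.hstack([p[:270,100:500],cs[150:420,180:480]])[:,:,::-1])
E
```

```text
time_s: 6.2
position: [0.4489, -0.1513, 0.2901]
tool_rot: [[-0.057, 0.998, 0.0], [0.998, 0.057, 0.0], [0.0, 0.0, -1.0]]
ft_force: [-0.0, -0.2, -2.2]
grip_width: 0.013
gripper_force: 99.0
```

View pics/w3.png

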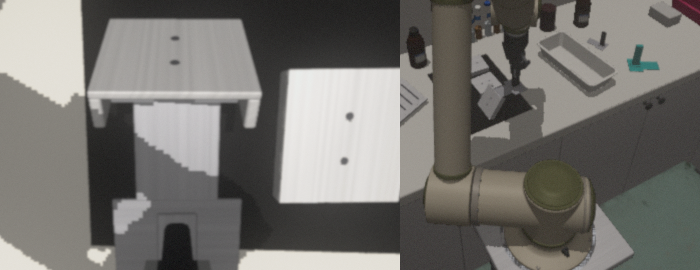

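The carrier has tilted up well on the blade (upright plate at (175,60) in the crop), so I continue past vertical.

```bash
python3 -m creep '[{"jaw":1,"travel":[0,9,2],"roll":0},{"jaw":1,"travel":[-1,18,3],"roll":0},{"jaw":1,"travel":[-1,27,3],"roll":0},{"jaw":1,"travel":[-2,35,1],"roll":0},{"jaw":1,"travel":[-2,42,1],"roll":0},{"jaw":1,"travel":[-3,49,0],"roll":0},{"jaw":1,"travel":[-3,56,-1],"roll":0},{"jaw":1,"travel":[-3,63,-4],"roll":0},{"jaw":1,"travel":[-4,70,-6],"roll":0},{"jaw":1,"travel":[-4,76,-6],"roll":0},{"jaw":1,"travel":[-4,76,-6],"roll":0},{"jaw":1,"travel":[-4,76,-6],"roll":0}]'; python3 - <<'E'
from rig import *
from h import *
p,d=get_image("wrist")
t,_=get_image("top");cv2.imwrite('pics/w4.png',np.hstack([p[:250,60:560],t[150:400,150:400]])[:,:,::-1])
E
```

```text
time_s: 7.5
position: [0.4451, -0.0765, 0.2837]
tool_rot: [[-0.056, 0.998, 0.0], [0.998, 0.056, -0.0], [-0.0, 0.0, -1.0]]
ft_force: [0.8, 0.3, -2.4]
grip_width: 0.0126
gripper_force: 99.0
```

View pics/w4.png

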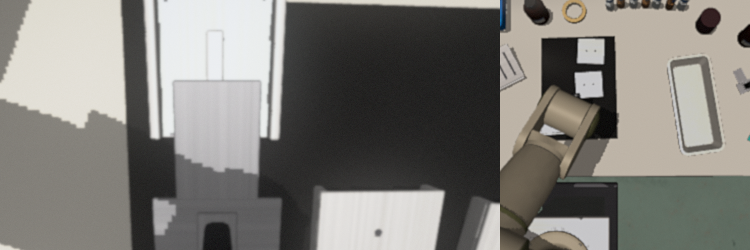

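Carrier 1 lies face up (bar at (215,55) in the crop). Next is carrier 2.

```bash
cat > look.py <<'E'
from rig import *
from h import *
import sys
c=camera_params("wrist");s=observe();p,d=get_image("wrist");np.savez('wl.npz',p=p,d=d,**c)
X=cloud(c,d);R=s['tool_rot'];x,y=R[:2,0],R[:2,1];o=s['position'][:2]
print(np.round(s['position']*1000,1),'yaw',np.degrees(np.arctan2(x[1],x[0])))
# local coords of points at plate height, ahead of the tip
L=np.stack([(X[...,:2]-o)@x,(X[...,:2]-o)@y],-1)
m=((X[...,2]>.014)&(X[...,2]<.03)&(p.min(2)>90)&(L[...,0]>0)&(abs(L[...,1])<65)).astype(np.uint8)
q=max(cv2.findContours(m,cv2.RETR_EXTERNAL,cv2.CHAIN_APPROX_NONE)[0],key=cv2.contourArea)
P=ray(c,q[:,0],.022);l=np.stack([(P[:,:2]-o)@x,(P[:,:2]-o)@y],-1)
r=cv2.minAreaRect((l*1000).astype(np.float32));print('carrier in tool axes: centre',np.round(r[0],1),'size',np.round(r[1],1),'ang',round(r[2],1),'near edge x',l[:,0].min()*1000, 'y range',l[:,1].min()*1000,l[:,1].max()*1000)
b=(abs(L[...,1])<.02)&(L[...,0]>.06)&(L[...,0]<.08)&(X[...,2]>.0)&(X[...,2]<.1);print('blade top z',np.median(X[b][:,2])*1000)
E
python3 -m creep '[{"jaw":1,"travel":[0,-40,0],"roll":0},{"jaw":1,"travel":[0,-80,0],"roll":0},{"jaw":1,"travel":[30,-120,0],"roll":0.01},{"jaw":1,"travel":[70,-158,0],"roll":0.01},{"jaw":1,"travel":[118,-158,-10],"roll":0.01},{"jaw":1,"travel":[118,-158,-20],"roll":0.01},{"jaw":1,"travel":[118,-158,-20],"roll":0.01},{"jaw":1,"travel":[118,-158,-20],"roll":0.01}]'; python3 look.py
```

```text
time_s: 8.4
position: [0.5623, -0.2344, 0.2636]
tool_rot: [[-0.066, 0.998, -0.001], [0.998, 0.066, 0.001], [0.001, -0.001, -1.0]]
ft_force: [-0.1, 0.5, -2.1]
grip_width: 0.0127
gripper_force: 99.3
[ 562.3 -234.4  263.6] yaw 93.7810719097844
carrier in tool axes: centre [105.2 106. ] size [41.5 82.7] ang 5.3 near edge x 81.65778015763132 y range 63.36064661011857 148.030281398569
blade top z 42.51153958125692
```

```bash
sed -i 's/<65)/<.065)/' look.py; python3 look.py
```

```text
[ 562.3 -234.4  264.2] yaw 93.77256377753132
carrier in tool axes: centre [109.4   2.2] size [80.1 25.7] ang 90.0 near edge x 96.54781423776893 y range -37.83274009141394 42.24233220463225
blade top z 43.09485204041305
```

```bash
python3 -m creep '[{"jaw":1,"travel":[2,0,-17],"roll":0},{"jaw":1,"travel":[2,0,-35],"roll":0},{"jaw":1,"travel":[2,0,-35],"roll":0},{"jaw":1,"travel":[1,10,-35],"roll":0},{"jaw":1,"travel":[1,20,-35],"roll":0},{"jaw":1,"travel":[0,30,-35],"roll":0},{"jaw":1,"travel":[0,30,-35],"roll":0},{"jaw":1,"travel":[0,30,-35],"roll":0}]'; python3 -m creep '[{"jaw":1,"travel":[0,0,5],"roll":0},{"jaw":1,"travel":[0,3,14],"roll":0},{"jaw":1,"travel":[0,6,22],"roll":0},{"jaw":1,"travel":[-1,11,30],"roll":0},{"jaw":1,"travel":[-1,17,37],"roll":0},{"jaw":1,"travel":[-1,23,43],"roll":0},{"jaw":1,"travel":[-2,31,48],"roll":0},{"jaw":1,"travel":[-2,39,53],"roll":0},{"jaw":1,"travel":[-2,48,56],"roll":0},{"jaw":1,"travel":[-2,48,56],"roll":0}]'; python3 - <<'E'
from rig import *
from h import *
p,d=get_image("wrist")
t,_=get_image("scene");cv2.imwrite('pics/w5.png',np.hstack([p[:250,60:560],t[150:400,180:430]])[:,:,::-1])
E
```

```text
time_s: 9.3
position: [0.5631, -0.2041, 0.2291]
tool_rot: [[-0.067, 0.998, 0.0], [0.998, 0.067, -0.0], [-0.0, 0.0, -1.0]]
ft_force: [-0.3, -0.0, -1.8]
grip_width: 0.0122
gripper_force: 99.4
time_s: 10.3
position: [0.5611, -0.1554, 0.2855]
tool_rot: [[-0.067, 0.998, 0.001], [0.998, 0.067, -0.0], [-0.0, 0.001, -1.0]]
ft_force: [-0.4, -0.4, 0.6]
grip_width: 0.0129
gripper_force: 99.8
```

View pics/w5.png

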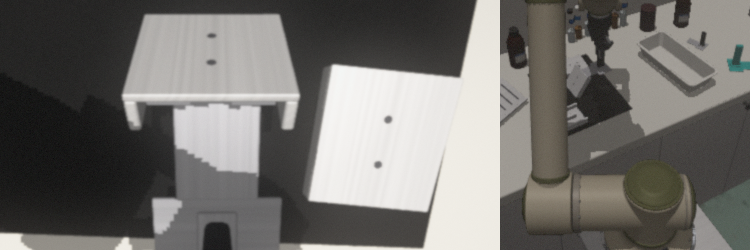

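Carrier 2 is tilted up in the same way. Carrier 3 has been knocked a little and looks turned.

```bash
python3 -m creep '[{"jaw":1,"travel":[0,9,2],"roll":0},{"jaw":1,"travel":[-1,18,3],"roll":0},{"jaw":1,"travel":[-1,27,3],"roll":0},{"jaw":1,"travel":[-2,35,2],"roll":0},{"jaw":1,"travel":[-2,42,2],"roll":0},{"jaw":1,"travel":[-3,49,1],"roll":0},{"jaw":1,"travel":[-3,56,0],"roll":0},{"jaw":1,"travel":[-4,63,-3],"roll":0},{"jaw":1,"travel":[-4,70,-5],"roll":0},{"jaw":1,"travel":[-5,76,-5],"roll":0},{"jaw":1,"travel":[-5,76,-5],"roll":0},{"jaw":1,"travel":[-5,76,-5],"roll":0}]'; python3 -m creep '[{"jaw":1,"travel":[0,-40,10],"roll":0},{"jaw":1,"travel":[0,-80,10],"roll":0},{"jaw":1,"travel":[0,-120,10],"roll":-0.05},{"jaw":1,"travel":[40,-160,10],"roll":-0.05},{"jaw":1,"travel":[80,-175,10],"roll":-0.05},{"jaw":1,"travel":[106,-175,10],"roll":-0.05},{"jaw":1,"travel":[106,-175,10],"roll":-0.05},{"jaw":1,"travel":[106,-175,10],"roll":-0.05}]';python3 look.py; python3 - <<'E'
from rig import *
from h import *
p=np.load('wl.npz')['p']
t,_=get_image("top");cv2.imwrite('pics/w6.png',np.hstack([p[:250,60:560],t[150:400,100:350]])[:,:,::-1])
E
```

```text
time_s: 11.6
position: [0.556, -0.0806, 0.2794]
tool_rot: [[-0.066, 0.998, -0.001], [0.998, 0.066, 0.0], [0.0, -0.001, -1.0]]
ft_force: [-0.9, 0.4, -2.3]
grip_width: 0.0127
gripper_force: 98.3
time_s: 12.4
position: [0.6619, -0.2558, 0.2887]
tool_rot: [[-0.016, 1.0, -0.002], [1.0, 0.016, 0.001], [0.001, -0.002, -1.0]]
ft_force: [0.3, -0.4, -2.1]
grip_width: 0.013
gripper_force: 98.9
[ 661.9 -255.8  288.7] yaw 90.9126686571055
carrier in tool axes: centre [119.7   2.1] size [80.  16.7] ang 90.0 near edge x 111.41199200144273 y range -37.907846594446596 42.075721534093695
blade top z 73.3430373810567
```

View pics/w6.png

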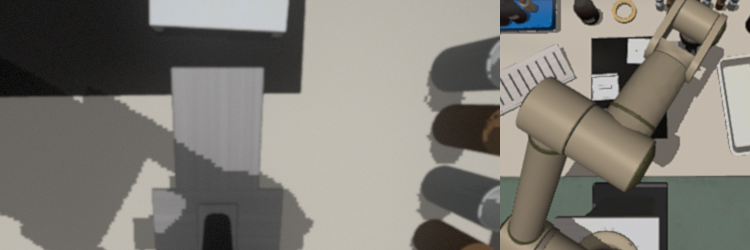

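Carrier 3's open end is square to the blade (front edge at crop (150..285, 28)). Bottles stand to the right, clear of the move.

```bash
python3 -m creep '[{"jaw":1,"travel":[2,0,-30],"roll":0},{"jaw":1,"travel":[2,0,-60],"roll":0},{"jaw":1,"travel":[2,0,-60],"roll":0},{"jaw":1,"travel":[2,15,-60],"roll":0},{"jaw":1,"travel":[2,25,-60],"roll":0},{"jaw":1,"travel":[2,35,-60],"roll":0},{"jaw":1,"travel":[1,45,-60],"roll":0},{"jaw":1,"travel":[1,45,-60],"roll":0},{"jaw":1,"travel":[1,45,-60],"roll":0}]'; python3 -m creep '[{"jaw":1,"travel":[0,0,5],"roll":0},{"jaw":1,"travel":[0,3,14],"roll":0},{"jaw":1,"travel":[0,6,22],"roll":0},{"jaw":1,"travel":[0,11,30],"roll":0},{"jaw":1,"travel":[0,17,37],"roll":0},{"jaw":1,"travel":[0,23,43],"roll":0},{"jaw":1,"travel":[0,31,48],"roll":0},{"jaw":1,"travel":[0,39,53],"roll":0},{"jaw":1,"travel":[0,48,56],"roll":0},{"jaw":1,"travel":[0,48,56],"roll":0}]'; python3 -m creep '[{"jaw":1,"travel":[0,9,2],"roll":0},{"jaw":1,"travel":[0,18,3],"roll":0},{"jaw":1,"travel":[0,27,3],"roll":0},{"jaw":1,"travel":[0,35,2],"roll":0},{"jaw":1,"travel":[0,42,2],"roll":0},{"jaw":1,"travel":[0,49,1],"roll":0},{"jaw":1,"travel":[0,56,0],"roll":0},{"jaw":1,"travel":[-1,63,-3],"roll":0},{"jaw":1,"travel":[-1,70,-5],"roll":0},{"jaw":1,"travel":[-1,76,-5],"roll":0},{"jaw":1,"travel":[-1,76,-5],"roll":0},{"jaw":1,"travel":[-1,76,-5],"roll":0}]'; python3 - <<'E'
from rig import *
from h import *
p,d=get_image("wrist")
t,_=get_image("scene");cv2.imwrite('pics/w7.png',np.hstack([p[:250,60:560],t[150:400,180:430]])[:,:,::-1])
E
```

```text
time_s: 13.4
position: [0.663, -0.2103, 0.2299]
tool_rot: [[-0.016, 1.0, 0.0], [1.0, 0.016, -0.0], [-0.0, 0.0, -1.0]]
ft_force: [-0.9, 0.0, -1.7]
grip_width: 0.013
gripper_force: 99.6
time_s: 14.4
position: [0.6631, -0.161, 0.2863]
tool_rot: [[-0.017, 1.0, 0.001], [1.0, 0.017, 0.0], [0.0, 0.001, -1.0]]
ft_force: [0.1, 0.4, -1.9]
grip_width: 0.0131
gripper_force: 99.4
time_s: 15.6
position: [0.662, -0.0865, 0.2808]
tool_rot: [[-0.016, 1.0, 0.0], [1.0, 0.016, -0.0], [-0.0, 0.0, -1.0]]
ft_force: [-0.1, -0.7, -1.9]
grip_width: 0.0128
gripper_force: 99.4
```

View pics/w7.png

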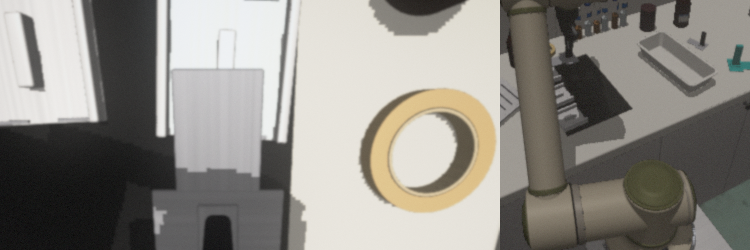

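All three carriers are face up. The lifter goes back to its original spot in the tray.

```bash
python3 -m creep '[{"jaw":1,"travel":[0,-30,20],"roll":0},{"jaw":1,"travel":[-10,-65,52],"roll":-0.14},{"jaw":1,"travel":[-30,-100,60],"roll":-0.28},{"jaw":1,"travel":[-50,-135,60],"roll":-0.42},{"jaw":1,"travel":[-70,-170,60],"roll":-0.56},{"jaw":1,"travel":[-90,-205,60],"roll":-0.7},{"jaw":1,"travel":[-110,-240,60],"roll":-0.84},{"jaw":1,"travel":[-130,-275,60],"roll":-0.98},{"jaw":1,"travel":[-151,-305,60],"roll":-1.12},{"jaw":1,"travel":[-151,-328,60],"roll":-1.26},{"jaw":1,"travel":[-151,-328,60],"roll":-1.4},{"jaw":1,"travel":[-151,-328,60],"roll":-1.54}]'; python3 -m creep '[{"jaw":1,"travel":[0,0,0],"roll":-0.02},{"jaw":1,"travel":[0,0,0],"roll":-0.02}]'; python3 - <<'E'
from rig import *
from h import *
c=camera_params("wrist");p,d=get_image("wrist");X=cloud(c,d)
cv2.imwrite('pics/w8.png',p[:,:,::-1])
print(observe()['position'])
for z,n in((.055,'rim'),):
  m=((X[...,2]>.05)&(X[...,2]<.068)&(p.min(2)>110));print(n,m.sum())
E
```

```text
time_s: 16.9
position: [0.5103, -0.4157, 0.3405]
tool_rot: [[0.999, 0.039, -0.0], [0.039, -0.999, 0.0], [-0.0, -0.0, -1.0]]
ft_force: [0.6, 0.1, -1.7]
grip_width: 0.0129
gripper_force: 99.5
time_s: 17.1
position: [0.5109, -0.4146, 0.3408]
tool_rot: [[1.0, 0.029, -0.0], [0.029, -1.0, -0.0], [-0.0, 0.0, -1.0]]
ft_force: [0.7, -0.1, -2.3]
grip_width: 0.0129
gripper_force: 99.5
[ 0.51095402 -0.41453373  0.34079032]
rim 8256
```

View pics/w8.png

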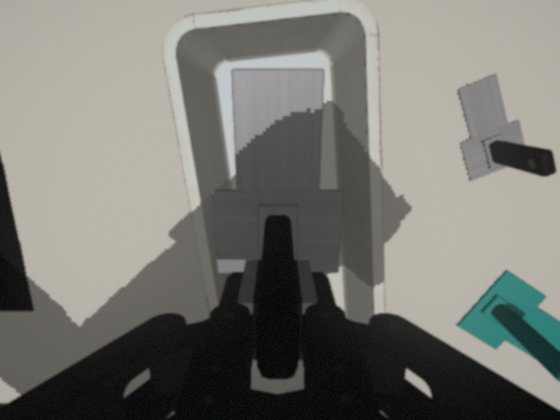

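The lifter hangs over the tray opening, clear of the rims: heel (215..343, 190..270), inner walls at about u=205 and u=350.

```bash
python3 -m creep '[{"jaw":1,"travel":[0,0,-40],"roll":0},{"jaw":1,"travel":[0,0,-80],"roll":0},{"jaw":1,"travel":[0,0,-100],"roll":0},{"jaw":1,"travel":[0,0,-106],"roll":0},{"jaw":1,"travel":[0,0,-109],"roll":0},{"jaw":1,"travel":[0,0,-109],"roll":0},{"jaw":1,"travel":[0,0,-109],"roll":0}]'
```

```text
time_s: 17.85
position: [0.5112, -0.4147, 0.2332]
tool_rot: [[1.0, 0.027, 0.002], [0.027, -1.0, -0.002], [0.002, 0.002, -1.0]]
ft_force: [0.2, 0.0, -1.5]
grip_width: 0.0131
gripper_force: 99.3
```

```bash
python3 -m creep '[{"jaw":1,"travel":[0,0,-2],"roll":0},{"jaw":1,"travel":[0,0,-4],"roll":0},{"jaw":1,"travel":[0,0,-5],"roll":0},{"jaw":1,"travel":[0,0,-5],"roll":0}]'
```

```text
time_s: 18.25
position: [0.5112, -0.4146, 0.2293]
tool_rot: [[1.0, 0.027, 0.002], [0.027, -1.0, -0.002], [0.002, 0.003, -1.0]]
ft_force: [-1.8, 1.9, 11.8]
grip_width: 0.0127
gripper_force: 101.9
```

```bash
python3 -m creep '[{"jaw":-1,"travel":[0,0,0],"roll":0},{"jaw":-1,"travel":[0,0,0],"roll":0},{"jaw":-1,"travel":[0,0,0],"roll":0},{"jaw":-1,"travel":[0,0,0],"roll":0},{"jaw":-1,"travel":[0,0,0],"roll":0},{"jaw":-1,"travel":[0,0,40],"roll":0},{"jaw":-1,"travel":[0,0,80],"roll":0},{"jaw":-1,"travel":[0,0,130],"roll":0},{"jaw":-1,"travel":[0,0,180],"roll":0},{"jaw":-1,"travel":[0,0,200],"roll":0}]'; python3 -m creep '[{"jaw":-1,"travel":[0,30,0],"roll":0.14},{"jaw":-1,"travel":[0,60,0],"roll":0.28},{"jaw":-1,"travel":[0,90,0],"roll":0.42},{"jaw":-1,"travel":[0,120,0],"roll":0.56},{"jaw":-1,"travel":[0,150,0],"roll":0.7},{"jaw":-1,"travel":[0,180,0],"roll":0.84},{"jaw":-1,"travel":[0,220,0],"roll":0.98},{"jaw":-1,"travel":[10,260,0],"roll":1.12},{"jaw":-1,"travel":[20,300,0],"roll":1.26},{"jaw":-1,"travel":[20,340,0],"roll":1.4},{"jaw":-1,"travel":[20,365,0],"roll":1.55},{"jaw":-1,"travel":[20,365,0],"roll":1.57}]';  python3 - <<'E'
from rig import *
from h import *
c=camera_params("wrist");p,d=get_image("wrist");np.savez('w9.npz',p=p,d=d,**c);X=cloud(c,d)
cv2.imwrite('pics/w9.png',p[:,:,::-1]);print(observe()['position'])
m=((X[...,2]>.003)&(X[...,2]<.035)&(p.min(2)>90)&(X[...,1]<.1)&(X[...,1]>-.1)).astype(np.uint8)
for q in cv2.findContours(m,cv2.RETR_EXTERNAL,cv2.CHAIN_APPROX_NONE)[0]:
    if cv2.contourArea(q)>1500: print(rect(ray(c,q[:,0],.02)),rect(X[q[:,0,1],q[:,0,0]]),cv2.boundingRect(q))
E
```

```text
time_s: 19.25
position: [0.5107, -0.414, 0.4325]
tool_rot: [[1.0, 0.027, 0.005], [0.027, -1.0, -0.006], [0.005, 0.006, -1.0]]
ft_force: [-0.2, 0.4, -0.2]
grip_width: 0.0854
gripper_force: 0.0
time_s: 20.45
position: [0.5307, -0.0469, 0.427]
tool_rot: [[-0.033, 0.999, 0.0], [0.999, 0.033, 0.0], [0.0, 0.0, -1.0]]
ft_force: [-0.1, -0.2, -0.4]
grip_width: 0.0855
gripper_force: 0.0
[ 0.53091891 -0.04842371  0.42688396]
(array([792., -44.]), array([67., 82.]), 14.5) (array([795., -49.]), array([68., 86.]), 13.7) (494, 139, 66, 76)
(array([666.,   3.]), array([89., 86.]), 87.3) (array([672.,   2.]), array([93., 90.]), 87.3) (366, 79, 97, 98)
(array([550.,  13.]), array([86., 87.]), 3.5) (array([550.,  13.]), array([90., 90.]), 2.7) (252, 67, 90, 93)
(array([440.,  15.]), array([84., 84.]), 2.7) (array([437.,  14.]), array([88., 85.]), 3.2) (138, 63, 92, 90)
```

View pics/w9.png

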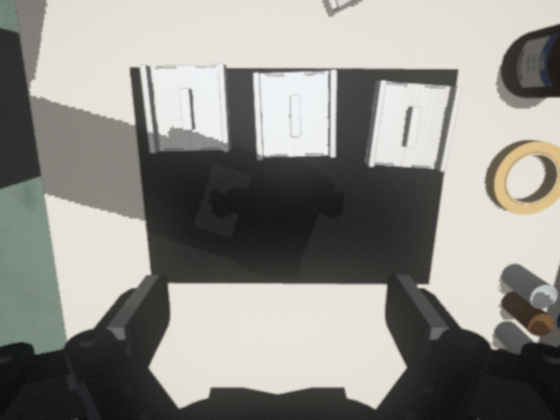

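The carriers' bars are at about (186,108), (295,116) and (411,127). Next I look at the easel.

```bash
python3 -m creep '[{"jaw":-1,"travel":[0,45,0],"roll":0},{"jaw":-1,"travel":[0,90,0],"roll":0},{"jaw":-1,"travel":[0,135,0],"roll":0},{"jaw":-1,"travel":[0,180,0],"roll":0},{"jaw":-1,"travel":[0,180,0],"roll":0}]';  python3 - <<'E'
from rig import *
from h import *
c=camera_params("wrist");p,d=get_image("wrist");np.savez('w10.npz',p=p,d=d,**c);X=cloud(c,d)
cv2.imwrite('pics/w10.png',p[:,:,::-1]);print(observe()['position'])
c9=np.load('w9.npz');print(np.round(ray(c9,[(186,108),(295,116),(411,127)],.022)*1000))
# easel board plane, robustly
a=np.radians(27.2);ex=np.array([np.cos(a),np.sin(a)]);ey=np.array([-ex[1],ex[0]]);q=X[...,:2]-np.array([.563,.262]);L=np.stack([q@ex,q@ey],-1)
m=(abs(L[...,0])<.04)&(abs(L[...,1])<.11)&(p.min(2)>120)&(X[...,2]>.01);P=X[m]
for _ in range(3):
    A=np.c_[P[:,:2],np.ones(len(P))];w=np.linalg.lstsq(A,P[:,2],rcond=None)[0];r=abs(A@w-P[:,2]);P=P[r<.003]
print('plane',w,'slope',np.degrees(np.arctan(np.hypot(w[0],w[1]))),'yaw',np.degrees(np.arctan2(w[1],w[0])),len(P))
E
```

```text
time_s: 21.0
position: [0.5309, 0.1335, 0.4266]
tool_rot: [[-0.028, 1.0, 0.0], [1.0, 0.028, 0.001], [0.001, 0.0, -1.0]]
ft_force: [1.0, -1.4, -0.5]
grip_width: 0.0853
gripper_force: 0.0
[0.53112981 0.13146935 0.42653769]
[[441.  16.  22.]
 [548.  12.  22.]
 [664.   5.  22.]]
plane [ 0.32534892  0.16426925 -0.19200785] slope 20.02513680652283 yaw 26.7892922812272 12193
```

View pics/w10.png

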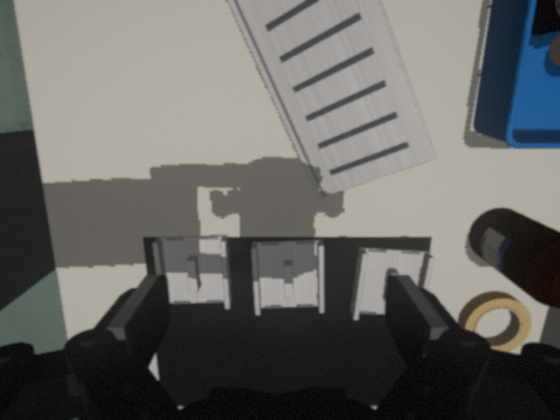

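The easel's near end is at (326,192)-(433,155), and the ledge runs from (236,10) to (320,180). I get the ledge line from heights above the board plane.

```bash
python3 - <<'E'
from h import *
c=np.load('w10.npz');X=cloud(c,c['d']);w=np.array([.32534892,.16426925,-.19200785])
yaw=np.arctan2(w[1],w[0]);sl=np.arctan(np.hypot(w[0],w[1]))
n=np.array([-w[0],-w[1],1]);n/=np.linalg.norm(n);ex=np.array([np.cos(yaw)*np.cos(sl),np.sin(yaw)*np.cos(sl),np.sin(sl)]);ey=np.cross(n,ex)
o=np.array([.563,.262,w@[.563,.262,1]])
S=(X-o)@ex;Y=(X-o)@ey;H=(X-o)@n
m=(abs(Y+.05)<.05)
for s in np.arange(-.080,-.030,.003): 
    k=m&(abs(S-s)<.0015); 
    if k.sum(): print(round(s*1000,1),k.sum(),np.round(np.percentile(H[k],[10,50,90])*1000,1))
b=(abs(H)<.006)&(abs(S)<.04)&(Y<0);print('end Y',Y[b].min()); 
for s0 in(-.03,0,.03):
    k=b&(abs(S-s0)<.005);print(np.percentile(Y[k],[0,.2,1])*1000)
k=(abs(H)<.004)&(abs(Y+.07)<.03);print('top end s',np.percentile(S[k],[99,99.9,100])*1000)
# top cam: far end
t=np.load('top0.npz');Xt=cloud(t,t['d']);St=(Xt-o)@ex;Yt=(Xt-o)@ey;Ht=(Xt-o)@n
k=(abs(Ht)<.008)&(abs(St)<.04)&(abs(Yt)<.17);print('top cam Y',np.percentile(Yt[k],[0,.5,99.5,100])*1000)
k=(abs(Ht)<.015)&(abs(Yt)<.12)&(abs(St)<.1);print('S',np.percentile(St[k],[0,.5,99.5,100])*1000)
np.savez('easel.npz',o=o,ex=ex,ey=ey,n=n)
E
```

```text
-80.0 288 [-7.2 -5.9 -4.8]
-77.0 312 [-8.3 -7.  -5.8]
-74.0 289 [-9.2 -8.1 -7. ]
-71.0 311 [-10.4  -9.2  -7.9]
-68.0 309 [-11.5 -10.3  -9.2]
-65.0 89 [-11.6 -10.7  -9.8]
-59.0 55 [7.6 8.4 9.3]
-56.0 290 [8.  8.9 9.9]
-53.0 616 [-0.1  6.2  9.3]
-50.0 296 [-1. -0.  1.]
-47.0 309 [-0.9  0.   1. ]
-44.0 298 [-1.  0.  1.]
-41.0 407 [ -0.9   0.3 276.7]
-38.0 851 [ -0.5 272.6 322.1]
-35.0 1813 [3.000e-01 3.098e+02 3.206e+02]
-32.0 2626 [  0.8 314.2 318.7]
end Y -0.2925029247141892
[-281.52719246 -144.83566038 -143.5849385 ]
[-144.85079437 -144.35452599 -142.84185387]
[-144.89106489 -144.3344192  -142.9693067 ]
top end s [60.57164052 61.51522153 61.68641341]
top cam Y [-143.2756438  -141.68158438  139.88737044  143.28327577]
S [-99.98259937 -99.35639036  60.32413108  61.29436401]
```

```bash
cat > car.py <<'E'
from rig import *
from h import *
c=camera_params("wrist");s=observe();p,d=get_image("wrist");X=cloud(c,d);P=s['position'];R=s['tool_rot']
D=np.hypot(X[...,0]-P[0],X[...,1]-P[1]);m=((X[...,2]>.003)&(X[...,2]<.035)&(p.min(2)>80)&(D<.09)).astype(np.uint8)
m=cv2.morphologyEx(m,cv2.MORPH_CLOSE,np.ones((5,5)))
print(np.round(P*1000,1),'yaw',np.degrees(np.arctan2(R[1,0],R[0,0])),'grip',s['grip_width'])
q=max(cv2.findContours(m,cv2.RETR_EXTERNAL,cv2.CHAIN_APPROX_NONE)[0],key=cv2.contourArea);print(rect(X[q[:,0,1],q[:,0,0]]))
cv2.imwrite('pics/car.png',p[:,:,::-1])
E
python3 -m creep '[{"jaw":0.45,"travel":[-30,-40,0],"roll":0.02},{"jaw":0.45,"travel":[-60,-80,0],"roll":0.02},{"jaw":0.45,"travel":[-90,-116,0],"roll":0.02},{"jaw":0.45,"travel":[-90,-116,-45],"roll":0.02},{"jaw":0.45,"travel":[-90,-116,-70],"roll":0.02},{"jaw":0.45,"travel":[-90,-116,-70],"roll":0.02}]' 40; python3 car.py; python3 - <<'E'
import numpy as np
e=np.load('easel.npz');O=e['o']-.053*e['ex']-.0015*e['ey'];print(O)
for Y in(.092,0,-.092): print(Y,np.round((O+.044*e['ex']+Y*e['ey']+.015*e['n']+[0,0,.168])*1000,1))
E
```

```text
time_s: 21.65
position: [0.4405, 0.0127, 0.3545]
tool_rot: [[-0.042, 0.999, -0.006], [0.999, 0.042, 0.001], [0.001, -0.006, -1.0]]
ft_force: [0.1, 0.1, 0.9]
grip_width: 0.0236
gripper_force: 0.0
[440.5  12.7 354.5] yaw 92.3835489265474 grip 0.02360543406638568
(array([439.,  28.]), array([106., 114.]), 6.7)
[0.51922489 0.23821752 0.01605322]
0.092 [510.1 336.7 213.2]
0 [551.5 254.5 213.2]
-0.092 [593.  172.4 213.2]
```

View pics/car.png

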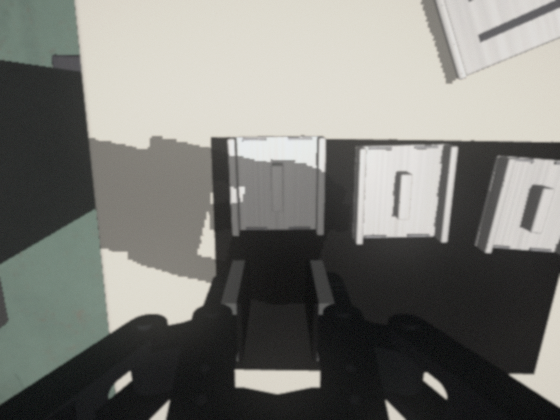

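The carrier 1 bar is at (278,187), spanning v 163 to 211, and lines up with the finger gap (u 240 to 318). From here on I measure numerically only.

```bash
python3 - <<'E'
from rig import *
from h import *
print(np.round(ray(camera_params("wrist"),[(278,187),(277,163),(278,211),(403,196)],.022)*1000,1),observe()['position'])
E
```

```text
[[442.7  15.6  22. ]
 [441.   36.   22. ]
 [443.7  -5.6  22. ]
 [549.6  12.4  22. ]] [0.44111365 0.01306813 0.35636938]
```

```bash
python3 -m creep '[{"jaw":0.45,"travel":[1.5,2,-50],"roll":0.01},{"jaw":0.45,"travel":[1.5,2,-100],"roll":0.01},{"jaw":0.45,"travel":[1.5,2,-140],"roll":0.01},{"jaw":0.45,"travel":[1.5,2,-160],"roll":0.01},{"jaw":0.45,"travel":[1.5,2,-171],"roll":0.01},{"jaw":0.45,"travel":[1.5,2,-171],"roll":0.01},{"jaw":1,"travel":[1.5,2,-171],"roll":0.01},{"jaw":1,"travel":[1.5,2,-171],"roll":0.01},{"jaw":1,"travel":[1.5,2,-171],"roll":0.01},{"jaw":1,"travel":[1.5,2,-171],"roll":0.01}]' 40; python3 -m creep '[{"jaw":1,"travel":[0,0,25],"roll":0},{"jaw":1,"travel":[0,0,60],"roll":0},{"jaw":1,"travel":[0,0,100],"roll":0},{"jaw":1,"travel":[0,0,100],"roll":0}]'
```

```text
time_s: 22.7
position: [0.443, 0.0163, 0.1869]
tool_rot: [[-0.056, 0.998, 0.003], [0.998, 0.056, -0.001], [-0.001, 0.003, -1.0]]
ft_force: [0.4, -1.9, 7.1]
grip_width: 0.0087
gripper_force: 42.6
time_s: 23.1
position: [0.443, 0.0165, 0.2901]
tool_rot: [[-0.056, 0.998, 0.009], [0.998, 0.056, -0.002], [-0.003, 0.009, -1.0]]
ft_force: [0.2, 0.1, -2.0]
grip_width: 0.0083
gripper_force: 41.6
```

```bash
python3 -m creep '[{"jaw":1,"travel":[5,35,10],"roll":-0.14},{"jaw":1,"travel":[12,70,10],"roll":-0.28},{"jaw":1,"travel":[20,105,10],"roll":-0.42},{"jaw":1,"travel":[28,140,10],"roll":-0.56},{"jaw":1,"travel":[36,175,10],"roll":-0.7},{"jaw":1,"travel":[44,215,10],"roll":-0.84},{"jaw":1,"travel":[52,255,10],"roll":-0.98},{"jaw":1,"travel":[60,295,10],"roll":-1.1},{"jaw":1,"travel":[67,320,0],"roll":-1.16},{"jaw":1,"travel":[67,320,-20],"roll":-1.16},{"jaw":1,"travel":[67,320,-20],"roll":-1.16},{"jaw":1,"travel":[67,320,-20],"roll":-1.16}]' 40; python3 - <<'E'
from rig import *
from h import *
s=observe();R=s['tool_rot'];print(s['position'],np.degrees(np.arctan2(R[1,0],R[0,0])),s['ft_force'],s['grip_width'],s['q'])
c=camera_params("wrist");p,d=get_image("wrist");X=cloud(c,d)
e=np.load('easel.npz');O=e['o']-.053*e['ex']-.0015*e['ey'];S=(X-O)@e['ex'];Y=(X-O)@e['ey'];H=(X-O)@e['n']
o=s['position'];x,y=R[:2,0],R[:2,1];L=np.stack([(X[...,:2]-o[:2])@x,(X[...,:2]-o[:2])@y],-1)
m=(X[...,2]>.07)&(X[...,2]<.13)&(abs(L[...,1])<.06)&(L[...,0]>0.012)&(p.min(2)>80)
print('held carrier (tool axes), z',rect(np.c_[L[m],X[m][:,2]]),np.median(X[m][:,2]));
for a in np.arange(.012,.06,.006):
    k=m&(abs(L[...,0]-a)<.003); 
    if k.sum(): print(round(a,3),k.sum(),np.round(np.percentile(X[k][:,2],[5,50,95])*1000,1),np.round(np.percentile(L[k][:,1],[1,99])*1000))
E
```

```text
time_s: 24.3
position: [0.5094, 0.3362, 0.2654]
tool_rot: [[0.893, 0.45, -0.001], [0.45, -0.893, -0.001], [-0.001, -0.0, -1.0]]
ft_force: [-0.6, 0.0, -0.4]
grip_width: 0.0086
gripper_force: 41.6
[0.50944092 0.33620022 0.26541759] 26.74004992262359 [-0.61274015  0.0094116  -0.41721235] 0.00860999775545646 [ 2.23235762e+01  3.49507408e+01  7.58404484e+01 -9.03727178e-04
  6.92926030e+01  8.55838505e+01]
held carrier (tool axes), z (array([28.,  1.]), array([31., 80.]), 0.0) 0.08581568416291532
0.012 1117 [ 84.8  85.9 102.1] [-38.  39.]
0.018 2279 [ 84.7  85.9 102.1] [-38.  39.]
0.024 2428 [ 84.7  85.7 101.7] [-38.  39.]
0.03 2551 [ 84.7  85.8 101.8] [-38.  40.]
0.036 2715 [ 84.6  85.8 101.7] [-38.  40.]
0.042 2143 [ 83.8  86.  101.5] [-38.  40.]
```

```bash
python3 -m creep '[{"jaw":1,"travel":[-0.5,0,-20],"roll":0},{"jaw":1,"travel":[-0.5,0,-34],"roll":0},{"jaw":1,"travel":[-0.5,0,-34],"roll":0},{"jaw":1,"travel":[-0.5,0,-38],"roll":0},{"jaw":1,"travel":[-0.5,0,-41],"roll":0},{"jaw":1,"travel":[-0.5,0,-44],"roll":0},{"jaw":1,"travel":[-0.5,0,-46],"roll":0},{"jaw":1,"travel":[-0.5,0,-48],"roll":0},{"jaw":1,"travel":[-0.5,0,-50],"roll":0},{"jaw":1,"travel":[-0.5,0,-50],"roll":0}]' 20
```

```text
time_s: 25.35
position: [0.5084, 0.3359, 0.217]
tool_rot: [[0.893, 0.45, -0.001], [0.45, -0.893, -0.001], [-0.002, 0.001, -1.0]]
ft_force: [-7.0, -6.2, 8.5]
grip_width: 0.0085
gripper_force: 45.5
```

```bash
python3 -m creep '[{"jaw":0.45,"travel":[0,0,0],"roll":0},{"jaw":0.45,"travel":[0,0,0],"roll":0},{"jaw":0.45,"travel":[0,0,0],"roll":0},{"jaw":0.45,"travel":[0,0,0],"roll":0},{"jaw":0.45,"travel":[0,0,15],"roll":0},{"jaw":0.45,"travel":[0,0,40],"roll":0},{"jaw":0.45,"travel":[0,0,80],"roll":0},{"jaw":0.45,"travel":[0,0,120],"roll":0},{"jaw":0.45,"travel":[0,0,120],"roll":0}]' 40
cat > pl.py <<'E'
from rig import *
from h import *
import sys
Yt=float(sys.argv[1]);s=observe();c=camera_params("wrist");p,d=get_image("wrist");X=cloud(c,d)
e=np.load('easel.npz');O=e['o']-.053*e['ex']-.0015*e['ey'];S=(X-O)@e['ex'];Y=(X-O)@e['ey'];H=(X-O)@e['n']
print(s['position'],s['grip_width'])
m=(H>.002)&(H<.03)&(S>.002)&(S<.13)&(abs(Y-Yt)<.06)&(p.min(2)>70)
print('carrier S,Y',rect(np.c_[S[m],Y[m]]),'S',np.round(np.percentile(S[m],[.5,99.5])*1000,1),'Y',np.round(np.percentile(Y[m],[.5,99.5])*1000,1),'H',np.round(np.percentile(H[m],[5,50,95])*1000,1))
for a in (.01,.025,.04,.055,.07,.08): 
    k=m&(abs(S-a)<.005);print(a,k.sum(),np.round(np.percentile(H[k],[10,50,95])*1000,1) if k.sum() else '')
E
python3 pl.py .092
```

```text
time_s: 26.25
position: [0.5093, 0.3367, 0.3415]
tool_rot: [[0.893, 0.45, 0.01], [0.45, -0.893, 0.004], [0.011, 0.001, -1.0]]
ft_force: [-0.5, 0.2, -0.3]
grip_width: 0.0235
gripper_force: 0.0
[0.50933382 0.33674223 0.34145446] 0.023529575709948944
carrier S,Y (array([58., 86.]), array([111., 105.]), 0.0) S [ 3.  84.3] Y [ 50.8 129.8] H [ 3.3  4.5 20.5]
0.01 825 [ 3.7  4.5 20.4]
0.025 923 [ 3.7  4.5 20.6]
0.04 1042 [ 3.7  4.6 20.7]
0.055 1184 [ 3.6  4.6 20.7]
0.07 1335 [ 3.6  4.5 20.4]
0.08 1605 [ 3.3  4.7 20.1]
```

Carrier 1 lies flat (plate 4.5 mm above the board throughout, S up to 84, Y centre 90). On to carrier 2.

```bash
cat > bar.py <<'E'
from rig import *
from h import *
c=camera_params("wrist");s=observe();p,d=get_image("wrist");X=cloud(c,d);P=s['position'];R=s['tool_rot']
print(np.round(P*1000,1),'yaw',round(np.degrees(np.arctan2(R[1,0],R[0,0])),1))
m=((X[...,2]>.014)&(X[...,2]<.03)).astype(np.uint8)
for q in cv2.findContours(m,cv2.RETR_EXTERNAL,cv2.CHAIN_APPROX_NONE)[0]:
    if cv2.contourArea(q)<120: continue
    r=rect(ray(c,q[:,0],.022))
    if 30<max(r[1])<50 and 6<min(r[1])<20: print('bar',r)
E
python3 -m creep '[{"jaw":0.45,"travel":[5,-40,0],"roll":0.14},{"jaw":0.45,"travel":[10,-75,0],"roll":0.28},{"jaw":0.45,"travel":[15,-110,0],"roll":0.42},{"jaw":0.45,"travel":[20,-150,0],"roll":0.56},{"jaw":0.45,"travel":[25,-190,0],"roll":0.7},{"jaw":0.45,"travel":[30,-230,0],"roll":0.84},{"jaw":0.45,"travel":[35,-270,0],"roll":0.98},{"jaw":0.45,"travel":[40,-310,0],"roll":1.1},{"jaw":0.45,"travel":[40,-324,0],"roll":1.165},{"jaw":0.45,"travel":[40,-324,0],"roll":1.165},{"jaw":0.45,"travel":[40,-324,0],"roll":1.165}]' 40; python3 bar.py
```

```text
time_s: 27.4
position: [0.5489, 0.0129, 0.3349]
tool_rot: [[-0.059, 0.998, -0.002], [0.998, 0.059, 0.001], [0.001, -0.002, -1.0]]
ft_force: [-0.2, 0.3, 0.8]
grip_width: 0.0235
gripper_force: 0.0
[548.9  12.9 334.9] yaw 93.4
bar (array([666.,   6.]), array([41., 14.]), 88.1)
bar (array([548.,  13.]), array([ 9., 41.]), 3.6)
```

```bash
python3 -m creep '[{"jaw":0.45,"travel":[-1,0,-50],"roll":0},{"jaw":0.45,"travel":[-1,0,-100],"roll":0},{"jaw":0.45,"travel":[-1,0,-135],"roll":0},{"jaw":0.45,"travel":[-1,0,-150],"roll":0},{"jaw":0.45,"travel":[-1,0,-150],"roll":0},{"jaw":1,"travel":[-1,0,-150],"roll":0},{"jaw":1,"travel":[-1,0,-150],"roll":0},{"jaw":1,"travel":[-1,0,-150],"roll":0},{"jaw":1,"travel":[-1,0,-150],"roll":0}]' 40; python3 -m creep '[{"jaw":1,"travel":[0,0,25],"roll":0},{"jaw":1,"travel":[0,0,60],"roll":0},{"jaw":1,"travel":[0,0,100],"roll":0},{"jaw":1,"travel":[0,0,100],"roll":0}]'
```

```text
time_s: 28.35
position: [0.548, 0.0126, 0.1865]
tool_rot: [[-0.061, 0.998, 0.001], [0.998, 0.061, -0.0], [-0.0, 0.001, -1.0]]
ft_force: [-0.2, 0.1, -1.1]
grip_width: 0.0084
gripper_force: 43.4
time_s: 28.75
position: [0.5486, 0.0124, 0.291]
tool_rot: [[-0.061, 0.998, 0.01], [0.998, 0.061, -0.002], [-0.002, 0.01, -1.0]]
ft_force: [0.1, -0.3, -0.6]
grip_width: 0.0086
gripper_force: 43.5
```

```bash
cat > held.py <<'E'
from rig import *
from h import *
s=observe();R=s['tool_rot'];print(np.round(s['position']*1000,1),np.degrees(np.arctan2(R[1,0],R[0,0])),s['grip_width'])
c=camera_params("wrist");p,d=get_image("wrist");X=cloud(c,d)
o=s['position'];x,y=R[:2,0],R[:2,1];L=np.stack([(X[...,:2]-o[:2])@x,(X[...,:2]-o[:2])@y],-1)
m=(X[...,2]>.07)&(X[...,2]<.13)&(abs(L[...,1])<.06)&(L[...,0]>0.012)&(p.min(2)>80)
r=rect(L[m]);print('held far end',r[0][0]+r[1][0]/2 if r[2]<45 else r[0][0]+r[1][1]/2,r,'plate top z',np.median(X[m][:,2])*1000)
for a in (.015,.025,.035): k=m&(abs(L[...,0]-a)<.004);print(k.sum(),np.median(X[k][:,2])*1000)
E
python3 -m creep '[{"jaw":1,"travel":[0,20,10],"roll":-0.14},{"jaw":1,"travel":[0,50,10],"roll":-0.28},{"jaw":1,"travel":[0,80,10],"roll":-0.42},{"jaw":1,"travel":[0,110,10],"roll":-0.56},{"jaw":1,"travel":[0,140,10],"roll":-0.7},{"jaw":1,"travel":[0,170,10],"roll":-0.84},{"jaw":1,"travel":[0,200,10],"roll":-0.98},{"jaw":1,"travel":[3,230,10],"roll":-1.1},{"jaw":1,"travel":[3,242,0],"roll":-1.165},{"jaw":1,"travel":[3,242,-20],"roll":-1.165},{"jaw":1,"travel":[3,242,-20],"roll":-1.165},{"jaw":1,"travel":[3,242,-20],"roll":-1.165}]' 40; python3 held.py
```

```text
time_s: 29.95
position: [0.551, 0.2543, 0.2656]
tool_rot: [[0.893, 0.45, -0.001], [0.45, -0.893, -0.0], [-0.001, -0.0, -1.0]]
ft_force: [0.8, -0.2, -0.1]
grip_width: 0.0086
gripper_force: 43.4
[551.  254.3 265.6] 26.739001356937816 0.008628583449341334
held far end 42.5 (array([27.,  1.]), array([80., 31.]), 90.0) plate top z 86.66327021901049
2757 86.76562114048592
3335 86.59063996639898
3648 86.61644045612559
```

```bash
python3 -m creep '[{"jaw":1,"travel":[0.5,0,-20],"roll":0},{"jaw":1,"travel":[0.5,0,-34],"roll":0},{"jaw":1,"travel":[0.5,0,-34],"roll":0},{"jaw":1,"travel":[0.5,0,-38],"roll":0},{"jaw":1,"travel":[0.5,0,-41],"roll":0},{"jaw":1,"travel":[0.5,0,-44],"roll":0},{"jaw":1,"travel":[0.5,0,-46],"roll":0},{"jaw":1,"travel":[0.5,0,-48],"roll":0},{"jaw":1,"travel":[0.5,0,-50],"roll":0},{"jaw":1,"travel":[0.5,0,-50],"roll":0}]' 20;python3 -m creep '[{"jaw":0.45,"travel":[0,0,0],"roll":0},{"jaw":0.45,"travel":[0,0,0],"roll":0},{"jaw":0.45,"travel":[0,0,0],"roll":0},{"jaw":0.45,"travel":[0,0,0],"roll":0},{"jaw":0.45,"travel":[0,0,15],"roll":0},{"jaw":0.45,"travel":[0,0,40],"roll":0},{"jaw":0.45,"travel":[0,0,80],"roll":0},{"jaw":0.45,"travel":[0,0,120],"roll":0},{"jaw":0.45,"travel":[0,0,120],"roll":0}]' 40; python3 pl.py 0
```

```text
time_s: 31.0
position: [0.551, 0.2539, 0.2172]
tool_rot: [[0.893, 0.45, -0.001], [0.45, -0.893, -0.001], [-0.002, 0.001, -1.0]]
ft_force: [-7.9, -6.3, 9.0]
grip_width: 0.0086
gripper_force: 47.4
time_s: 31.9
position: [0.5519, 0.2547, 0.3414]
tool_rot: [[0.893, 0.45, 0.01], [0.45, -0.893, 0.003], [0.01, 0.002, -1.0]]
ft_force: [-0.8, 0.5, -0.5]
grip_width: 0.0231
gripper_force: 0.0
[0.55187651 0.25471096 0.34140636] 0.023136899385306744
carrier S,Y (array([55.,  7.]), array([107., 107.]), 0.0) S [ 2.9 84.4] Y [-41.5  56.2] H [ 3.2  4.5 20.5]
0.01 926 [ 3.6  4.4 20.5]
0.025 1030 [ 3.5  4.5 20.5]
0.04 1158 [ 3.6  4.6 20.6]
0.055 1285 [ 3.5  4.5 20.6]
0.07 1440 [ 3.5  4.4 20.4]
0.08 1890 [ 3.3  4.7 20.2]
```

Carrier 2 is flat too. Carrier 3 is at (666, 6), yaw 88.

```bash
python3 -m creep '[{"jaw":0.45,"travel":[15,-30,0],"roll":0.14},{"jaw":0.45,"travel":[30,-60,0],"roll":0.28},{"jaw":0.45,"travel":[45,-90,0],"roll":0.42},{"jaw":0.45,"travel":[60,-120,0],"roll":0.56},{"jaw":0.45,"travel":[75,-150,0],"roll":0.7},{"jaw":0.45,"travel":[90,-180,0],"roll":0.84},{"jaw":0.45,"travel":[105,-215,0],"roll":0.98},{"jaw":0.45,"travel":[114,-249,0],"roll":1.07},{"jaw":0.45,"travel":[114,-249,0],"roll":1.07},{"jaw":0.45,"travel":[114,-249,0],"roll":1.07}]' 40; python3 bar.py
```

```text
time_s: 32.95
position: [0.6655, 0.0049, 0.3342]
tool_rot: [[0.036, 0.999, -0.002], [0.999, -0.036, 0.001], [0.001, -0.002, -1.0]]
ft_force: [0.4, -0.3, -1.0]
grip_width: 0.0233
gripper_force: 0.0
[665.5   4.9 334.2] yaw 87.9
bar (array([667.,   6.]), array([41., 10.]), 88.0)
```

```bash
python3 -m creep '[{"jaw":0.45,"travel":[1,1,-50],"roll":0},{"jaw":0.45,"travel":[1,1,-100],"roll":0},{"jaw":0.45,"travel":[1,1,-135],"roll":0},{"jaw":0.45,"travel":[1,1,-149],"roll":0},{"jaw":0.45,"travel":[1,1,-149],"roll":0},{"jaw":1,"travel":[1,1,-149],"roll":0},{"jaw":1,"travel":[1,1,-149],"roll":0},{"jaw":1,"travel":[1,1,-149],"roll":0},{"jaw":1,"travel":[1,1,-149],"roll":0}]' 40; python3 -m creep '[{"jaw":1,"travel":[0,0,25],"roll":0},{"jaw":1,"travel":[0,0,60],"roll":0},{"jaw":1,"travel":[0,0,110],"roll":0},{"jaw":1,"travel":[0,0,110],"roll":0}]'; python3 -m creep '[{"jaw":1,"travel":[-10,20,0],"roll":-0.14},{"jaw":1,"travel":[-20,40,0],"roll":-0.28},{"jaw":1,"travel":[-30,60,0],"roll":-0.42},{"jaw":1,"travel":[-40,80,0],"roll":-0.56},{"jaw":1,"travel":[-50,105,0],"roll":-0.7},{"jaw":1,"travel":[-60,130,0],"roll":-0.84},{"jaw":1,"travel":[-70,150,0],"roll":-0.98},{"jaw":1,"travel":[-74,166,-10],"roll":-1.067},{"jaw":1,"travel":[-74,166,-30],"roll":-1.067},{"jaw":1,"travel":[-74,166,-30],"roll":-1.067},{"jaw":1,"travel":[-74,166,-30],"roll":-1.067}]' 40; python3 held.py
```

```text
time_s: 33.9
position: [0.6668, 0.0065, 0.1886]
tool_rot: [[0.034, 0.999, 0.003], [0.999, -0.034, -0.0], [-0.0, 0.003, -1.0]]
ft_force: [-0.5, 1.0, 6.7]
grip_width: 0.0082
gripper_force: 43.1
time_s: 34.3
position: [0.667, 0.0065, 0.3046]
tool_rot: [[0.034, 0.999, 0.013], [0.999, -0.034, -0.002], [-0.002, 0.013, -1.0]]
ft_force: [0.8, 0.2, -1.1]
grip_width: 0.0082
gripper_force: 42.2
time_s: 35.4
position: [0.5926, 0.1723, 0.267]
tool_rot: [[0.892, 0.453, -0.0], [0.453, -0.892, -0.0], [-0.0, 0.0, -1.0]]
ft_force: [0.5, 0.4, -0.9]
grip_width: 0.0087
gripper_force: 42.1
[592.6 172.3 267. ] 26.917962687835256 0.008733088994007272
held far end 42.0 (array([27.,  1.]), array([81., 30.]), 90.0) plate top z 85.74185587275103
2729 85.85724640601586
3276 85.66411891700997
3471 85.73425803375953
```

```bash
python3 -m creep '[{"jaw":1,"travel":[0.5,0,-20],"roll":0},{"jaw":1,"travel":[0.5,0,-34],"roll":0},{"jaw":1,"travel":[0.5,0,-34],"roll":0},{"jaw":1,"travel":[0.5,0,-38],"roll":0},{"jaw":1,"travel":[0.5,0,-41],"roll":0},{"jaw":1,"travel":[0.5,0,-44],"roll":0},{"jaw":1,"travel":[0.5,0,-46],"roll":0},{"jaw":1,"travel":[0.5,0,-48],"roll":0},{"jaw":1,"travel":[0.5,0,-50],"roll":0},{"jaw":1,"travel":[0.5,0,-50],"roll":0}]' 20;python3 -m creep '[{"jaw":0.45,"travel":[0,0,0],"roll":0},{"jaw":0.45,"travel":[0,0,0],"roll":0},{"jaw":0.45,"travel":[0,0,0],"roll":0},{"jaw":0.45,"travel":[0,0,0],"roll":0},{"jaw":0.45,"travel":[0,0,15],"roll":0},{"jaw":0.45,"travel":[0,0,40],"roll":0},{"jaw":0.45,"travel":[0,0,80],"roll":0},{"jaw":0.45,"travel":[0,0,120],"roll":0},{"jaw":0.45,"travel":[0,0,160],"roll":0},{"jaw":0.45,"travel":[0,0,200],"roll":0}]' 40; python3 pl.py -.092; python3 pl.py 0;python3 pl.py .092; python3 - <<'E'
from rig import *
from h import *
# lifter and bystanders in the top view vs the start
t,d=get_image("top");c=camera_params("top");X=cloud(c,d);a=np.load('top0.npz');X0=cloud(a,a['d'])
for n,(u0,u1,v0,v1),z0,z1 in(('grip',(325,362,215,285),.075,.11),('tape',(208,240,147,174),.01,.03),('bottle',(170,203,142,180),.1,.2)):
    f=lambda Q:(lambda r:r[(r[...,2]>z0)&(r[...,2]<z1)])(Q[v0:v1,u0:u1]);A,B=f(X0),f(X);print(n,len(A),A.mean(0) if len(A) else'',len(B),B.mean(0) if len(B) else '')
E
```

```text
time_s: 36.45
position: [0.5926, 0.1719, 0.2184]
tool_rot: [[0.892, 0.453, -0.001], [0.453, -0.892, -0.001], [-0.001, 0.001, -1.0]]
ft_force: [-7.9, -6.3, 9.0]
grip_width: 0.0083
gripper_force: 46.9
time_s: 37.45
position: [0.5927, 0.1725, 0.4185]
tool_rot: [[0.892, 0.453, 0.0], [0.453, -0.892, 0.0], [0.0, 0.0, -1.0]]
ft_force: [0.5, -0.4, 0.7]
grip_width: 0.0234
gripper_force: 0.0
[0.59270918 0.17252911 0.41848899] 0.023439818164001463
carrier S,Y (array([ 57., -86.]), array([108., 110.]), 90.0) S [ 2.4 84.6] Y [-133.8  -32.5] H [ 3.1  4.5 20.4]
0.01 698 [ 3.4  4.3 20.5]
0.025 755 [ 3.4  4.5 20.5]
0.04 835 [ 3.3  4.5 20.5]
0.055 902 [ 3.4  4.6 20.4]
0.07 965 [ 3.3  4.3 20.3]
0.08 1194 [ 3.3  4.7 20.2]
[0.59261161 0.17256433 0.42581   ] 0.023347337792401324
carrier S,Y (array([56., -0.]), array([120., 107.]), 90.0) S [ 2.4 84.3] Y [-59.5  55.4] H [ 3.1  5.  20.4]
0.01 759 [ 3.5  4.7 20.4]
0.025 814 [ 3.5  5.3 20.4]
0.04 926 [ 3.5  5.6 20.5]
0.055 995 [ 3.5  5.5 20.6]
0.07 1045 [ 3.3  4.7 20.5]
0.08 1282 [ 3.2  5.1 20.2]
[0.59275132 0.17262457 0.42277032] 0.023354965897963244
carrier S,Y (array([57., 84.]), array([110., 104.]), 0.0) S [ 2.3 84.2] Y [ 32.1 129.2] H [ 3.1  4.9 20.4]
0.01 661 [ 3.4  4.6 20.3]
0.025 716 [ 3.5  5.3 20.5]
0.04 781 [ 3.5  6.  20.5]
0.055 861 [ 3.5  5.2 20.6]
0.07 922 [ 3.3  4.5 20.3]
0.08 1103 [ 3.2  4.8 20.3]
grip 53 [ 0.50904766 -0.41115198  0.0936025 ] 47 [ 0.5151265  -0.41203641  0.09437048]
tape 276 [ 0.79638273 -0.04204052  0.0176012 ] 271 [ 0.79642246 -0.04160071  0.01787431]
bottle 357 [0.77340281 0.06477953 0.13238574] 355 [0.7733977  0.06492485 0.13204014]
```

```bash
python3 -m creep '[{"jaw":0.45,"travel":[0,0,0],"roll":0},{"jaw":0.45,"travel":[0,0,0],"roll":0},{"jaw":0.45,"travel":[0,0,0],"roll":0}]' >/dev/null; python3 -c "from rig import *;print(close_job())"
```

```text
the job is handed in; nothing more can be done
None
```

I turned all three carriers with the lifter and set them face up and flat on the easel against the ledge, put the lifter back standing in the tray, left the bottle and tape where they were, and handed the job in (no verdict was returned).

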